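Lock a control box's sliding cover with a push rivet

TASK

Slide the sheet-metal cover of the small control box fully home so that the holes line up, then put the large-headed push rivet from the drilled wooden block through both holes, pin still up, until its head sits flat on the cover, and only then press its centre pin down flush so that the legs spread. Push gently throughout, below 25 N (the pin needs about 15 N, and forcing it bends the sheet), and leave the small rivets in their block.

Things in the scene. Friction and masses are not known exactly. Their poses are not given: they have to be found in the camera images.
- mount: Grey sheet-metal control box, 160 x 104 mm, on four rubber buffers on a fixed steel plate (one body). Origin on the bench under its centre; x along the cover's closing direction (to the far end wall with cable glands), y left across the box, z up. Top of its side rails: 70 mm over the bench. It cannot move sideways; on the buffers it gives straight down by a few mm when pressed.
- cover: Loose steel cover, 158 x 95 x 4 mm, 0.25 kg, with a down-turned lip at its near end. It slides in the box's side rails along x (0.7 mm side play, 1.5 mm upward, 1 to 2 N friction). Origin in its underside, 62 mm over the bench, over the mount's origin when home; it starts 15 to 32 mm short (-x). It stops when the lip meets the box's near wall. Axes as the mount's.
- cover_lip (a point): Middle of the outer face of the cover's down-turned lip, the flat face to push (towards +x of the cover). The face is 82 mm wide (y), runs from 42 to 66 mm over the bench and looks to -x of the cover; this point is 54 mm over the bench. Axes as the cover's.
- cover_hole (a point): Centre of the round 13.5 mm hole in the cover, at the cover's upper surface (66 mm over the bench), 27 mm along +x from the lip's outer face. Axes as the cover's.
- box_hole (a point): Centre of the round 13.5 mm hole in the box's fixed ledge under the cover, at the ledge's upper surface, 5 mm below the cover's upper surface; the ledge is 4 mm thick and there are 40 mm of free space below. The cover is home when the cover's hole lies over it. Axes as the mount's.
- rack: Fixed block of wood, 126 x 42 mm and 32 mm high, with a row of three 14.5 mm holes, 38 mm apart along its x axis (the middle one at its centre); a rivet stands legs down in each, its head lying on the block. The origin is in the middle of its underside; x along its length, z up. Mind the solid furniture: the bench vise left of the box is 0.31 m high, and a shelf edge 0.3 m up runs 0.1 to 0.2 m beyond the block.
- rivet_grip (a point): The large black push rivet, 25 g: round head 26 mm across, 3.5 mm thick; centre pin 11 mm across standing 11.5 mm above it; below it a shank 12 mm across, 9.5 mm long, then four legs tapering to 7.5 mm across at 22 mm below the head. This point is on the axis, half-way up the standing pin, 6 mm above the head's upper face: grasp the pin here. z up out of the head.
- rivet_head (a point): Centre of the upper face of the large rivet's head, 3.5 mm above the head's underside; z points up along the axis. When the rivet is fully seated this point lies 3.5 mm above the cover's upper surface, over the centre of its hole.
- rivet_pin (a joint): How far the large rivet's pin is pressed in, in m: 0 = fully up (11.5 mm above the head), 0.011 = at its stop, level with the head to 0.5 mm. It moves stiffly, against 10 N at first and 15 N at the end, and stays where it is left. It spreads the legs by up to 0.42 rad: a rivet pressed too early no longer enters the holes.
- small_a_head (a point): Head of a small push rivet, 17 mm across with a pin 7 mm across: a bystander, to be left in the block.
- small_b_head (a point): Head of the other small push rivet, as small_a_head: a bystander, to be left in the block.

How it is judged:
By the outcome, as a careful person would: the job done as asked, in the order asked, and still so for the second after the job is handed in, with the robot touching nothing.
It also fails if it takes over 64 s, if anything falls off the work surface, if the arm or the gripper's body presses on something with over 40 N, if the wrist force passes 120 N, or if a joint passes its speed limit or range.

ROBOT

A 6-joint arm with a two-finger parallel gripper is mounted at the origin on a cart in front of the work surface, level with it; the furniture and walls round the work are solid. World frame = base frame: x ahead of the robot, y to its left, z up, the work surface at z = 0. Lengths are in m, angles in rad, forces in N, time in s.
With the tool pointing down it reaches from about 0.425 to 0.95 m from the base axis. Payload 3.5 kg.
Tool frame: the origin (TCP) lies on the centre line of the jaws, within the pads' length; the fingertips stand 11 mm ahead of it and the grasp point (between the pads) lies 8 mm behind it; z points along the fingers, y is the line along which they close (so a half turn about z gives the same grasp; the last joint's range is limited). The gripper opens to 85 mm and grips with 20 to 120 N. Pads are 22 mm wide; open, the fingers measure 114 mm over their backs; the gripper's body (76 mm by 85 mm) begins 54 mm behind the grasp point. The pads swing forward as they close: fully open they stand 13 mm farther back than shut.
Start: joints at [0.957, 0.286, 1.577, -0, 1.279, -0.15], TCP at [0.302, 0.604, 0.242] pointing down, gripper open.
Joint ranges: [-2.77, 2.77], [-0.9, 2.22], [0.21, 2.48], [-1.53, 4.67], [0.24, 2.81], [-2.84, 2.84]. Speed limits (rad/s): [2.79, 2.79, 3.14, 3.14, 3.14, 3.14].

INTERFACE

Orientations are given as a unit quaternion [x, y, z, w].
In Python, from plant import ctrl gives the robot as it stands.
- The arm moves only by the tool step_arm, never from a script. Its argument "motion" is a list of rows, each an object with "offset": the shift along the tool's x, y, z in m, a list of three; "twist": the turn about the tool's z in degrees. A call has 1 to 12 rows; each row is the pose to reach, as a shift and turn from the pose commanded when the call began, along the tool's axes at that moment; what a row does not reach only later rows make up. A row lasts 1/10 s, in which the tool goes at most 50 mm and 8.59 degrees, less where a joint would pass 70% of its speed; a pose out of reach is approached as far as the arm can. A call with a gripper value outside its range is refused whole. "gripper" is the finger opening in m, from 0 to 0.0854, set as the call begins (left out, the last holds). The fingers move at their own pace and stop on an object; "grip_force" is the grip in N (left out, the last holds). Time passes only in rows, so rows that repeat a pose let the fingers close. It gives the time, the measured TCP pose, the force, the opening and the grip force at its end, in the units of the state.
- ctrl.get_state(): the state, without advancing time (a new reading comes with each control period).
- ctrl.read_camera(name): name is "scene" or "top" or "wrist"; returns the picture (420x560x3 uint8, blue, green, red); there is no depth.
- ctrl.calibration(name): a dict with "fx", "fy", "cx", "cy" (pixels), "cam_to_world" (4x4, takes a point from camera to world coordinates). Camera axes: x right, y up, looking along -z (the intrinsics and any distortion apply to the point x, -y, -z); pixel columns grow to the right and rows downward; lengths in m; the calibration is good to about 2 mm. A picture is of the moment at which its call begins: read the wrist's pose just before it. calibration takes no time and is no camera call; for the wrist camera it gives the pose at the moment of the call.
- ctrl.sign_off(): hands the job in; it is judged then, once.
The state is a dict: "time": time; "qpos": joint angles; "dq": joint speeds; "joint_efforts": joint torques, N m; "eef_pos": TCP position; "tcp_rot": TCP orientation; "contact_force": force on the tool from outside, world axes, zero at the start; "wrist_torque": the same for the moment, N m; "opening": opening from 0.0 (shut) to 1.0 (fully open); "finger_force": force on a finger pad.
Only numpy, scipy, OpenCV 4.12 (cv2) and the standard library are available. Lean on these libraries where they do the work, as an engineer would, in place of code of your own. Each camera call takes 0.05 s, during which the arm holds its last target. There are 200 camera calls.

## Working session

There is one attempt and no reset: what is moved stays moved. The work goes in short steps, Python scripts to look and compute and a tool call to move; the robot and the scene stay as the last step left them, time stands still between calls to the robot, and variables do not carry over. Pictures are saved under pics/ and viewed, at most 13 in all, crops included, and the job is handed in when it is done.

Besides the shell and the picture viewer there is one more tool, called in YAML: its name, and indented under it one key for each argument. step_arm: Moves the arm, as the interface text tells. Its arguments: {"type":"object","properties":{"motion":{"type":"array"},"gripper":{"type":"number"},"grip_force":{"type":"number"}},"required":["motion"]}

```bash
mkdir -p pics; python3 - <<'E'
from plant import ctrl
import cv2,numpy as np
s=ctrl.get_state();print({k:np.round(v,3).tolist() for k,v in s.items()})
for n in("scene","top"):
    c=ctrl.calibration(n);print(n,{k:np.round(v,3).tolist() for k,v in c.items()})
    cv2.imwrite(f"pics/{n}0.png",ctrl.read_camera(n))
c=ctrl.calibration("wrist");print({k:np.round(v,4).tolist() for k,v in c.items()})
cv2.imwrite("pics/wrist0.png",ctrl.read_camera("wrist"))
E
```

```text
{'time': 0.0, 'qpos': [0.957, 0.287, 1.578, -0.0, 1.279, -0.15], 'dq': [-0.0, 0.0, 0.001, -0.0, 0.0, -0.0], 'joint_efforts': [-0.001, -40.599, -29.262, -0.0, 0.006, 0.0], 'eef_pos': [0.302, 0.603, 0.241], 'tcp_rot': [0.23, 0.973, -0.001, -0.0], 'contact_force': [-0.433, 0.312, 0.507], 'wrist_torque': [0.025, -0.057, -0.012], 'finger_force': 0.0, 'opening': 0.998}
scene {'fx': 437.01, 'fy': 437.01, 'cx': 276.825, 'cy': 210.897, 'cam_to_world': [[0.512, 0.383, -0.769, -0.166], [-0.859, 0.209, -0.467, -0.688], [-0.019, 0.9, 0.436, 0.444], [0.0, 0.0, 0.0, 1.0]]}
top {'fx': 536.793, 'fy': 536.793, 'cx': 283.827, 'cy': 200.475, 'cam_to_world': [[-0.01, 0.994, -0.108, 0.398], [-1.0, -0.009, 0.008, -0.299], [0.007, 0.108, 0.994, 0.916], [0.0, 0.0, 0.0, 1.0]]}
{'fx': 343.823, 'fy': 343.823, 'cx': 278.0275, 'cy': 208.4056, 'cam_to_world': [[0.4473, -0.8608, -0.2429, 0.2403], [0.8944, 0.4296, 0.1248, 0.6344], [-0.0031, -0.2731, 0.962, 0.3727], [0.0, 0.0, 0.0, 1.0]]}
```

View pics/top0.png

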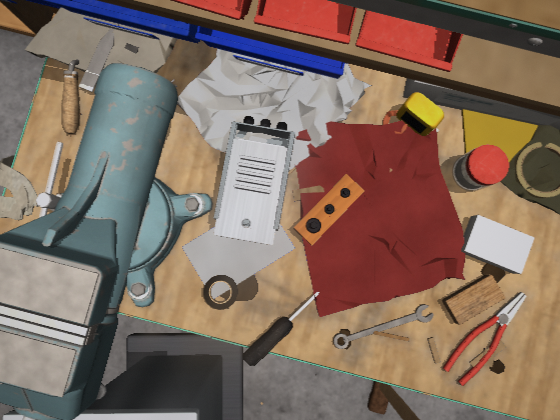

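View pics/scene0.png

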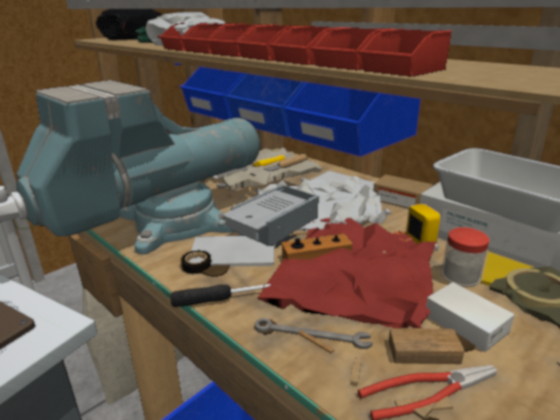

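The top view shows the box centred near (255,180) with its lip edge near row 240, the cover hole near (247,222), and the large rivet at (314,225) in the block with the small ones at (330,209) and (345,193). In the scene view the vise is left of the box. The shelf with bins lies behind.

```bash
cat > h.py <<'E'
from plant import ctrl
import cv2,numpy as np
def ray(c,u,v):
    T=np.array(c["cam_to_world"]);d=T[:3,:3]@np.array([(u-c["cx"])/c["fx"],-(v-c["cy"])/c["fy"],-1]);return T[:3,3],d
def on(c,u,v,z):
    o,d=ray(c,u,v);return o+d*(z-o[2])/d[2]
def two(c1,p1,c2,p2):
    o1,d1=ray(c1,*p1);o2,d2=ray(c2,*p2)
    t=np.linalg.lstsq(np.c_[d1,-d2],o2-o1,rcond=None)[0];a=o1+d1*t[0];b=o2+d2*t[1];return (a+b)/2,np.linalg.norm(a-b)
def proj(c,P):
    T=np.linalg.inv(np.array(c["cam_to_world"]));p=T[:3,:3]@np.array(P)+T[:3,3]
    return np.array([c["cx"]-c["fx"]*p[0]/p[2],c["cy"]+c["fy"]*p[1]/p[2]])
E
python3 - <<'E'
from h import *
im=cv2.imread("pics/top0.png");c=ctrl.calibration("top");
for n,u,v,z in[("rivet",314,225,.047),("sA",330,209,.04),("sB",345,193,.04),("hole",247,222,.066)]:print(n,np.round(on(c,u,v,z),3))
hsv=cv2.cvtColor(im,cv2.COLOR_BGR2HSV)
m=cv2.inRange(hsv,(8,120,100),(20,255,255));n,l,s,ce=cv2.connectedComponentsWithStats(m)
for i in range(1,n):
    if s[i][4]>300:print(s[i],ce[i])
cr=cv2.resize(im[110:255,180:380],None,fx=4,fy=4,interpolation=cv2.INTER_CUBIC);cv2.imwrite("pics/c1.png",cr)
print(cr.shape)
E
```

```text
rivet [ 0.452 -0.354  0.047]
sA [ 0.479 -0.381  0.04 ]
sB [ 0.505 -0.406  0.04 ]
hole [ 0.457 -0.247  0.066]
[ 443    0  117   30 1752] [519.5456621    9.33675799]
[  0   2  35  32 432] [11.46296296 19.98148148]
[ 294  174   71   72 1671] [329.72531418 208.09874327]
[446 275  59  42 739] [477.84573748 292.40595399]
(580, 800, 3)
```

View pics/c1.png

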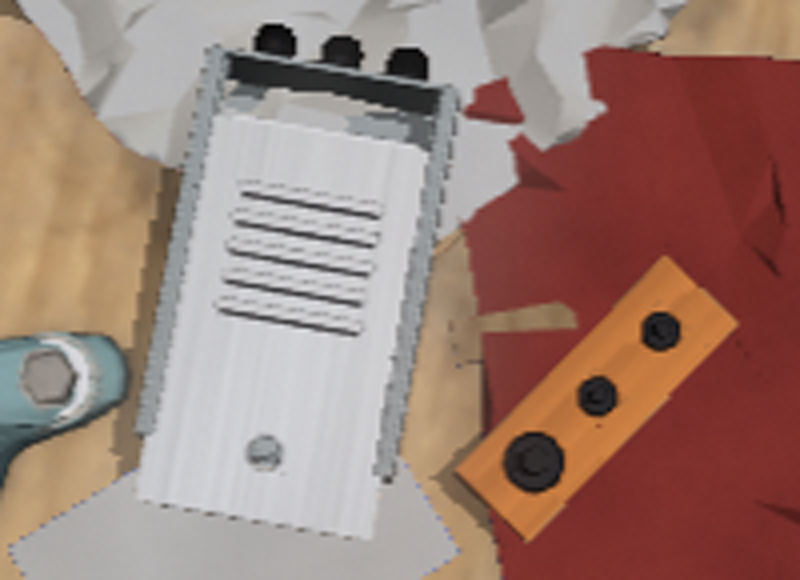

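The crop shows the cover hole at crop (265,453), the lip edge from (140,500) to (372,538), the rails from (145,435) to (210,47), the large rivet head at (535,462), and the small ones at (597,397) and (660,330).

```bash
python3 - <<'E'
from h import *
c=ctrl.calibration("top")
f=lambda n,u,v,z:(print(n,np.round(on(c,180+u/4,110+v/4,z),4)),on(c,180+u/4,110+v/4,z))[1]
hole=f("hole",265,453,.066);a=f("lipL",140,500,.066);b=f("lipR",372,538,.066);r=f("riv",535,462,.047);q=f("sA",597,397,.038);w=f("sB",660,330,.038)
print("widths",np.linalg.norm(a-b))
l0=f("railL0",145,435,.07);l1=f("railL1",210,47,.07);r0=f("rr0",388,478,.07);r1=f("rr1",455,90,.07)
for p,s in((l0,l1),(r0,r1)):
    d=s-p;print("yaw",np.degrees(np.arctan2(d[1],d[0])),np.linalg.norm(d))
d=a-b;print("lip yaw",np.degrees(np.arctan2(d[1],d[0]))-90)
d=w-q;print("rack yaw",np.degrees(np.arctan2(d[1],d[0])),np.linalg.norm(d))
for n,u,v,z in(("shelf",200,25,.3),("shelf",480,95,.3),("bin",345,72,.2),("vise tip",175,75,.25),("vise",100,270,.31),("vise",180,100,.25),("redbin",455,65,.4)):print(n,np.round(on(c,u,v,z),3))
E
```

```text
hole [ 0.455  -0.2454  0.066 ]
lipL [ 0.4369 -0.196   0.066 ]
lipR [ 0.4211 -0.2875  0.066 ]
riv [ 0.4516 -0.3535  0.047 ]
sA [ 0.4786 -0.3799  0.038 ]
sB [ 0.5061 -0.4064  0.038 ]
widths 0.0928454101921833
railL0 [ 0.4623 -0.1984  0.07  ]
railL1 [ 0.6185 -0.2239  0.07  ]
rr0 [ 0.4444 -0.294   0.07  ]
rr1 [ 0.6    -0.3222  0.07  ]
yaw -9.273532427470213 0.15826634055320574
yaw -10.27158076253292 0.15814137934269465
lip yaw -9.814856863485758
rack yaw -43.95080355482893 0.038177608937720243
shelf [ 0.677 -0.205  0.3  ]
shelf [ 0.589 -0.536  0.3  ]
bin [ 0.653 -0.39   0.2  ]
vise tip [ 0.633 -0.166  0.25 ]
vise [ 0.388 -0.097  0.31 ]
vise [ 0.6   -0.173  0.25 ]
redbin [ 0.589 -0.474  0.4  ]
```

step_arm:
  motion:
    - {"offset": [0,0,-0.05],"twist": 0}
    - {"offset": [0,0,-0.1],"twist": 0}
    - {"offset": [0,0,-0.15],"twist": 0}
    - {"offset": [0,0,-0.18],"twist": 0}
  gripper: 0.0

```text
time: 0.55
eef_pos: [0.3021, 0.604, 0.4277]
tcp_rot: [0.23, 0.973, 0.003, 0.001]
contact_force: [-0.1, 0.6, 0.3]
opening: 0.33
finger_force: 0.0
```

step_arm:
  motion:
    - {"offset": [-0.036,-0.033,0],"twist": -2}
    - {"offset": [-0.072,-0.066,0],"twist": -4}
    - {"offset": [-0.108,-0.099,0],"twist": -6}
    - {"offset": [-0.144,-0.132,0],"twist": -8}
    - {"offset": [-0.18,-0.165,0],"twist": -10}
    - {"offset": [-0.216,-0.198,0],"twist": -12}
    - {"offset": [-0.252,-0.231,0],"twist": -14}
    - {"offset": [-0.288,-0.264,0],"twist": -15}
    - {"offset": [-0.324,-0.297,0],"twist": -16}
    - {"offset": [-0.36,-0.33,0],"twist": -17}
    - {"offset": [-0.396,-0.36,0],"twist": -17}

```text
time: 1.65
eef_pos: [0.4951, 0.1025, 0.4222]
tcp_rot: [0.083, 0.997, 0.0, 0.0]
contact_force: [-0.1, 0.7, -0.9]
opening: 0.001
finger_force: 0.0
```

step_arm:
  motion:
    - {"offset": [0.002,-0.048,0]}
    - {"offset": [0.004,-0.096,0]}
    - {"offset": [0.006,-0.144,0]}
    - {"offset": [0.008,-0.192,0]}
    - {"offset": [0.009,-0.24,0]}
    - {"offset": [0.01,-0.288,0]}
    - {"offset": [0.011,-0.336,0.01]}
    - {"offset": [0.012,-0.38,0.03]}
    - {"offset": [0.012,-0.41,0.07]}
    - {"offset": [0.012,-0.41,0.12]}
    - {"offset": [0.012,-0.41,0.17]}
    - {"offset": [0.012,-0.41,0.17]}

```text
invalid input at $.motion[0]: expected keys offset, twist
```

```bash
python3 - <<'E'
from h import *
s=ctrl.get_state();c=ctrl.calibration("wrist");im=ctrl.read_camera("wrist")
import pickle;pickle.dump((s,c),open("w1.pkl","wb"));cv2.imwrite("pics/w1.png",im);print(np.round(s["eef_pos"],4),np.round(s["tcp_rot"],4),np.round(s["qpos"],2))
for P in((.4556,-.2464,.066),(.4516,-.3535,.0355),(.429,-.2418,.066)):print(proj(c,P))
E
```

```text
[0.4951 0.1025 0.4222] [8.340e-02 9.965e-01 0.000e+00 1.000e-04] [ 0.   -0.18  1.74  0.    1.58 -1.4 ]
[ 34.11980933 174.39163156]
[-19.82183294 179.78429366]
[ 30.49965202 155.51522066]
```

View pics/w1.png

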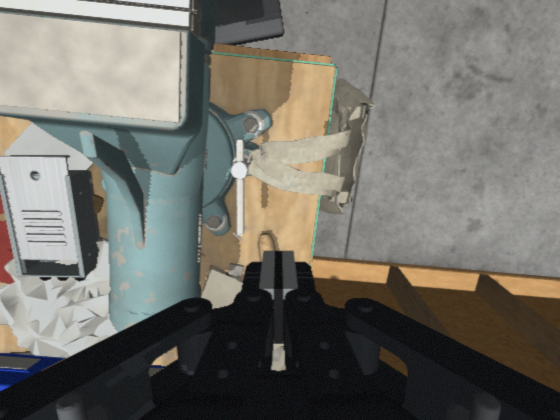

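The move was refused because each row needs a twist. The wrist view is still over the vise, but the cover hole shows at (35,174), matching its prediction of (34,174).

step_arm:
  motion:
    - {"offset": [0.002,-0.048,0],"twist": 0}
    - {"offset": [0.004,-0.096,0],"twist": 0}
    - {"offset": [0.006,-0.144,0],"twist": 0}
    - {"offset": [0.008,-0.192,0],"twist": 0}
    - {"offset": [0.009,-0.24,0],"twist": 0}
    - {"offset": [0.01,-0.288,0],"twist": 0}
    - {"offset": [0.011,-0.336,0.01],"twist": 0}
    - {"offset": [0.012,-0.38,0.03],"twist": 0}
    - {"offset": [0.012,-0.41,0.07],"twist": 0}
    - {"offset": [0.012,-0.41,0.12],"twist": 0}
    - {"offset": [0.012,-0.41,0.17],"twist": 0}
    - {"offset": [0.012,-0.41,0.17],"twist": 0}

```text
time: 2.9
eef_pos: [0.411, -0.2937, 0.2427]
tcp_rot: [0.084, 0.996, 0.006, -0.007]
contact_force: [-0.1, 1.2, -0.9]
opening: -0.0
finger_force: 0.0
```

```bash
python3 - <<'E'
from h import *
s=ctrl.get_state();c=ctrl.calibration("wrist");im=ctrl.read_camera("wrist")
import pickle;pickle.dump((s,c),open("w2.pkl","wb"));cv2.imwrite("pics/w2.png",im);print(np.round(s["eef_pos"],4),np.round(s["tcp_rot"],4),np.round(s["qpos"],2))
for P in((.4556,-.2464,.066),(.4516,-.3535,.0355),(.429,-.2418,.066)):print(proj(c,P))
E
```

```text
[ 0.411  -0.2937  0.2427] [ 0.0839  0.9964  0.0065 -0.0071] [-0.82 -0.08  1.98  0.    1.27 -2.22]
[333.21582102 228.76868126]
[225.89520285 232.61341908]
[334.5179028  201.10049173]
```

View pics/w2.png

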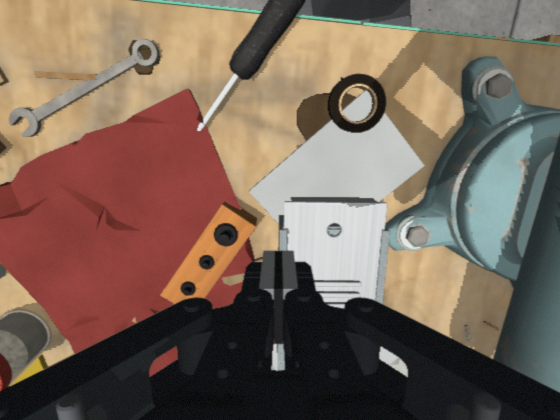

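The wrist view shows the hole at (334,229), the rivet head at (226,234) and the lip edge at row 201, all within about 1 px of prediction. The space in front of the lip is free.

step_arm:
  motion:
    - {"offset": [0.015,0.03,0.02],"twist": 0}
    - {"offset": [0.026,0.054,0.05],"twist": 0}
    - {"offset": [0.026,0.054,0.09],"twist": 0}
    - {"offset": [0.026,0.054,0.13],"twist": 0}
    - {"offset": [0.026,0.054,0.16],"twist": 0}
    - {"offset": [0.026,0.054,0.185],"twist": 0}
    - {"offset": [0.026,0.054,0.193],"twist": 0}
    - {"offset": [0.026,0.054,0.193],"twist": 0}

```text
time: 3.75
eef_pos: [0.3999, -0.2412, 0.0611]
tcp_rot: [0.083, 0.997, -0.001, 0.001]
contact_force: [-0.4, -0.4, 0.3]
opening: 0.004
finger_force: 0.0
```

step_arm:
  motion:
    - {"offset": [-0.005,0.004,0.004],"twist": 0}
    - {"offset": [-0.01,0.004,0.004],"twist": 0}
    - {"offset": [-0.013,0.004,0.004],"twist": 0}
    - {"offset": [-0.016,0.004,0.004],"twist": 0}
    - {"offset": [-0.019,0.004,0.004],"twist": 0}
    - {"offset": [-0.022,0.004,0.004],"twist": 0}
    - {"offset": [-0.025,0.004,0.004],"twist": 0}
    - {"offset": [-0.028,0.004,0.004],"twist": 0}
    - {"offset": [-0.031,0.004,0.004],"twist": 0}
    - {"offset": [-0.033,0.004,0.004],"twist": 0}
    - {"offset": [-0.035,0.004,0.004],"twist": 0}

```text
time: 4.85
eef_pos: [0.4336, -0.2421, 0.0553]
tcp_rot: [0.083, 0.997, -0.0, -0.0]
contact_force: [-3.5, -1.0, 2.6]
opening: 0.002
finger_force: 1.9
```

step_arm:
  motion:
    - {"offset": [-0.0015,0,0],"twist": 0}
    - {"offset": [-0.003,0,0],"twist": 0}
    - {"offset": [-0.0045,0,0],"twist": 0}
    - {"offset": [-0.0045,0,0],"twist": 0}

```text
time: 5.25
eef_pos: [0.4382, -0.2428, 0.0553]
tcp_rot: [0.083, 0.997, -0.0, 0.0]
contact_force: [-3.2, 0.6, 2.3]
opening: 0.004
finger_force: 1.4
```

step_arm:
  motion:
    - {"offset": [-0.001,0,0],"twist": 0}
    - {"offset": [-0.002,0,0],"twist": 0}
    - {"offset": [-0.003,0,0],"twist": 0}
    - {"offset": [-0.003,0,0],"twist": 0}

```text
time: 5.65
eef_pos: [0.4411, -0.2433, 0.0553]
tcp_rot: [0.083, 0.997, -0.0, 0.0]
contact_force: [-3.6, 0.4, 2.6]
opening: 0.002
finger_force: 1.6
```

step_arm:
  motion:
    - {"offset": [-0.001,0,0],"twist": 0}
    - {"offset": [-0.002,0,0],"twist": 0}
    - {"offset": [-0.002,0,0],"twist": 0}

```text
time: 5.95
eef_pos: [0.4412, -0.2433, 0.055]
tcp_rot: [0.083, 0.997, 0.001, -0.003]
contact_force: [-9.1, 0.3, 6.4]
opening: -0.001
finger_force: 4.7
```

step_arm:
  motion:
    - {"offset": [0.005,0,0],"twist": 0}
    - {"offset": [0.02,0,0],"twist": 0}
    - {"offset": [0.025,-0.01,-0.03],"twist": 0}
    - {"offset": [0.025,-0.03,-0.07],"twist": 0}
    - {"offset": [0.02,-0.05,-0.1],"twist": 0}
    - {"offset": [0.02,-0.05,-0.12],"twist": 0}
    - {"offset": [0.02,-0.05,-0.12],"twist": 0}
    - {"offset": [0.02,-0.05,-0.12],"twist": 0}
  gripper: 0.03

```text
time: 6.75
eef_pos: [0.4151, -0.2894, 0.1748]
tcp_rot: [0.083, 0.997, -0.0, 0.001]
contact_force: [0.2, -0.4, -0.8]
opening: 0.352
finger_force: 0.0
```

```bash
python3 - <<'E'
from h import *
import pickle
s=ctrl.get_state();c=ctrl.calibration("wrist");im=ctrl.read_camera("wrist");t=ctrl.calibration("top");it=ctrl.read_camera("top")
pickle.dump((s,c,t),open("w3.pkl","wb"));cv2.imwrite("pics/w3.png",im);cv2.imwrite("pics/t3.png",it)
print(np.round(s["eef_pos"],4),np.round(s["tcp_rot"],4))
h=proj(c,(.479,-.251,.066));r=proj(c,(.4516,-.3535,.039));print(h,r)
g=lambda p:cv2.resize(im[max(0,int(p[1])-35):int(p[1])+35,int(p[0])-35:int(p[0])+35],(400,400),interpolation=cv2.INTER_CUBIC)
for n,p in(("h",h),("r",r)):print(n,int(p[0])-35,max(0,int(p[1])-35),g(p).shape)
cv2.imwrite("pics/w3c.png",np.hstack([g(h),g(r)]))
E
```

```text
[ 0.4151 -0.2894  0.1748] [ 8.340e-02  9.965e-01 -1.000e-04  6.000e-04]
[341.06199652 279.46118528] [210.30726082 253.45024995]
h 306 244 (400, 400, 3)
r 175 218 (400, 400, 3)
```

View pics/w3c.png

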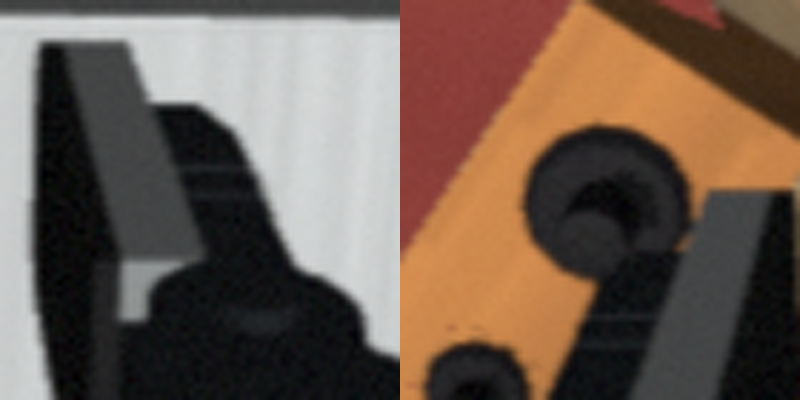

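The crop shows the hole hidden behind a finger, and the rivet head centred at crop (607,205), i.e. wrist pixel about (211.3,253.9), with its pin standing.

```bash
python3 - <<'E'
from h import *
import pickle
s,c,t=pickle.load(open("w3.pkl","rb"))
P=on(c,211.3,253.9,.0355);print("wrist",P)
it=cv2.imread("pics/t3.png");hsv=cv2.cvtColor(it,cv2.COLOR_BGR2HSV)
m=cv2.inRange(hsv,(0,0,0),(180,255,75))[210:245,295:335];n,l,st,ce=cv2.connectedComponentsWithStats(m)
for i in range(1,n):
    if st[i][4]>40:
        u,v=ce[i]+[295,210];print(st[i],u,v,on(t,u,v,.036),on(t,u,v,.047))
from scipy.spatial.transform import Rotation as R
M=R.from_quat(s["tcp_rot"]).as_matrix();print(M.T@(P-s["eef_pos"]))
E
```

```text
wrist [ 0.4535126  -0.35374751  0.0355    ]
[  0   4  30  31 306] 312.1764705882353 228.30392156862746 [ 0.4477171  -0.35152072  0.036     ] [ 0.44709978 -0.35085997  0.047     ]
[-0.04844677 -0.05708939  0.13939771]
```

step_arm:
  motion:
    - {"offset": [-0.015,-0.02,0],"twist": 7}
    - {"offset": [-0.03,-0.04,0],"twist": 14}
    - {"offset": [-0.048,-0.057,0.01],"twist": 21}
    - {"offset": [-0.048,-0.057,0.04],"twist": 28}
    - {"offset": [-0.048,-0.057,0.07],"twist": 34.4}
    - {"offset": [-0.048,-0.057,0.085],"twist": 34.4}
    - {"offset": [-0.048,-0.057,0.085],"twist": 34.4}
    - {"offset": [-0.048,-0.057,0.085],"twist": 34.4}
  gripper: 0.04

```text
time: 7.65
eef_pos: [0.4528, -0.3535, 0.0902]
tcp_rot: [0.373, 0.928, 0.0, -0.0]
contact_force: [0.5, -0.4, 0.3]
opening: 0.469
finger_force: 0.0
```

```bash
python3 - <<'E'
from h import *
import pickle
s=ctrl.get_state();c=ctrl.calibration("wrist");im=ctrl.read_camera("wrist")
pickle.dump((s,c),open("w4.pkl","wb"));cv2.imwrite("pics/w4.png",im)
print(np.round(s["eef_pos"],4),np.round(s["tcp_rot"],4),s["opening"])
print(proj(c,(.453,-.354,.0355)),proj(c,(.453,-.354,.047)),proj(c,s["eef_pos"]))
cv2.imwrite("pics/w4c.png",cv2.resize(im[190:370,180:380],None,fx=3,fy=3,interpolation=cv2.INTER_CUBIC))
E
```

```text
[ 0.4528 -0.3535  0.0902] [ 3.735e-01  9.276e-01  1.000e-04 -2.000e-04] 0.46927518785908895
[277.49932589 235.6924484 ] [277.45601955 243.07718998] [277.75880754 279.90625343]
```

View pics/w4c.png

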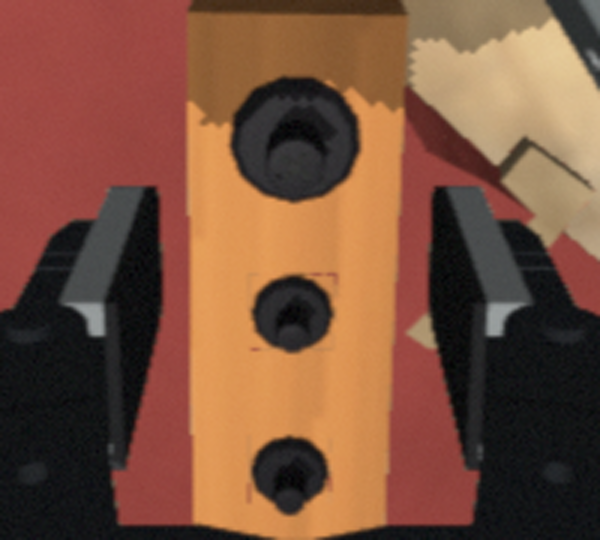

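The crop shows the big rivet head at wrist (278,236) and its pin top at (278,242), centred between the fingers and as predicted; the small rivets are clear of the pads.

step_arm:
  motion:
    - {"offset": [0,0,0.015],"twist": 0}
    - {"offset": [0,0,0.03],"twist": 0}
    - {"offset": [0,0,0.038],"twist": 0}
    - {"offset": [0,0,0.0425],"twist": 0}
    - {"offset": [0,0,0.0425],"twist": 0}
    - {"offset": [0,0,0.0425],"twist": 0}

```text
time: 8.3
eef_pos: [0.4529, -0.3539, 0.0479]
tcp_rot: [0.374, 0.927, -0.0, 0.0]
contact_force: [0.6, -0.2, -0.5]
opening: 0.47
finger_force: 0.0
```

step_arm:
  motion:
    - {"offset": [0,0,0],"twist": 0}
    - {"offset": [0,0,0],"twist": 0}
    - {"offset": [0,0,0],"twist": 0}
    - {"offset": [0,0,0],"twist": 0}
    - {"offset": [0,0,0],"twist": 0}
    - {"offset": [0,0,0],"twist": 0}
  gripper: 0.0
  grip_force: 30

```text
time: 8.9
eef_pos: [0.4531, -0.3542, 0.0485]
tcp_rot: [0.374, 0.927, -0.0, 0.001]
contact_force: [-0.3, 0.3, 3.9]
opening: 0.105
finger_force: 29.5
```

step_arm:
  motion:
    - {"offset": [0,0,-0.005],"twist": 0}
    - {"offset": [0,0,-0.02],"twist": 0}
    - {"offset": [0,0,-0.05],"twist": 0}
    - {"offset": [0,0,-0.09],"twist": 0}
    - {"offset": [0,0,-0.12],"twist": 0}
    - {"offset": [0,0,-0.14],"twist": 0}
    - {"offset": [0,0,-0.14],"twist": 0}
    - {"offset": [0,0,-0.14],"twist": 0}

```text
time: 9.7
eef_pos: [0.4526, -0.3536, 0.188]
tcp_rot: [0.374, 0.927, -0.0, 0.0]
contact_force: [-0.5, 0.5, -0.2]
opening: 0.1
finger_force: 29.4
```

```bash
python3 - <<'E'
from h import *
import pickle
s=ctrl.get_state();c=ctrl.calibration("wrist");im=ctrl.read_camera("wrist")
pickle.dump((s,c),open("w5.pkl","wb"));cv2.imwrite("pics/w5.png",im)
print(np.round(s["eef_pos"],4),np.round(s["tcp_rot"],4),s["opening"])
h=proj(c,(.479,-.251,.066)).astype(int);e=proj(c,s["eef_pos"]).astype(int);print(h,e)
a=cv2.resize(im[h[1]-35:h[1]+35,h[0]-35:h[0]+35],(400,400),interpolation=cv2.INTER_CUBIC)
b=cv2.resize(im[e[1]-50:e[1]+20,e[0]-35:e[0]+35],(400,400),interpolation=cv2.INTER_CUBIC)
cv2.imwrite("pics/w5c.png",np.hstack([a,b]))
E
```

```text
[ 0.4526 -0.3536  0.188 ] [ 3.744e-01  9.273e-01 -1.000e-04  1.000e-04] 0.10006383878727045
[405 134] [277 279]
```

View pics/w5c.png

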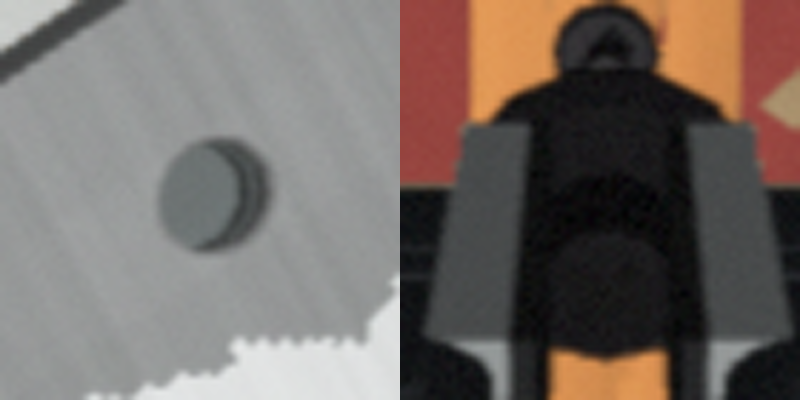

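The left crop shows both holes concentric (the ledge shows only as a thin step), with the cover hole's centre at crop (215,195), i.e. pixel about (407.6,133.1). The right crop shows the rivet held upright, its head spanning crop x 500–725 with the far edge at y 68.

```bash
python3 - <<'E'
from h import *
import pickle
from scipy.spatial.transform import Rotation as R
s,c=pickle.load(open("w5.pkl","rb"));H=on(c,407.6,133.1,.066);p=np.array(s["eef_pos"])
M=R.from_quat(s["tcp_rot"]).as_matrix();print("hole",H,"tool delta",M.T@(H-p))
# hole edges on cover plane -> size check
k=lambda u,v:on(c,370+u/5.714,99+v/5.714,.066)
print(np.linalg.norm(k(158,195)-k(272,195)),np.linalg.norm(k(215,137)-k(215,253)))
# rivet head: edges in image vs expected with head on tool axis
hz=p[2]-.0125
for o in([0,.013],[0,-.013],[-.0,0],[.013,0],[-.013,0]):
    q=p+M[:,0]*o[0]+M[:,1]*o[1];q[2]=hz;e=proj(c,q);print(o,((e-[242,229])*5.714).round())
E
```

```text
hole [ 0.47919406 -0.24925963  0.066     ] tool delta [0.05329152 0.09356568 0.12198309]
0.014394906231170528 0.014416713748879258
[0, 0.013] [366. 217.]
[0, -0.013] [ 42. 217.]
[-0.0, 0] [204. 217.]
[0.013, 0] [204.  65.]
[-0.013, 0] [204. 362.]
```

step_arm:
  motion:
    - {"offset": [0.015,0.03,0],"twist": 0}
    - {"offset": [0.035,0.06,0],"twist": 0}
    - {"offset": [0.05,0.085,0.01],"twist": 0}
    - {"offset": [0.0535,0.0934,0.03],"twist": 0}
    - {"offset": [0.0535,0.0934,0.055],"twist": 0}
    - {"offset": [0.0535,0.0934,0.075],"twist": 0}
    - {"offset": [0.0535,0.0934,0.08],"twist": 0}
    - {"offset": [0.0535,0.0934,0.08],"twist": 0}
    - {"offset": [0.0535,0.0934,0.08],"twist": 0}

```text
time: 10.65
eef_pos: [0.4792, -0.2496, 0.1081]
tcp_rot: [0.374, 0.927, -0.0, 0.0]
contact_force: [1.2, 0.0, 0.0]
opening: 0.106
finger_force: 29.4
```

```bash
python3 - <<'E'
from h import *
import pickle
s=ctrl.get_state();c=ctrl.calibration("wrist");im=ctrl.read_camera("wrist")
pickle.dump((s,c),open("w6.pkl","wb"));cv2.imwrite("pics/w6.png",im)
print(np.round(s["eef_pos"],4),np.round(s["tcp_rot"],4),s["contact_force"])
print(proj(c,(.479,-.2493,.066)),[proj(c,(*s["eef_pos"][:2],s["eef_pos"][2]-d)).round(1) for d in(.0125,.038)])
cv2.imwrite("pics/w6c.png",cv2.resize(im[190:340,200:360],None,fx=4,fy=4,interpolation=cv2.INTER_CUBIC))
E
```

```text
[ 0.4792 -0.2496  0.1081] [ 3.745e-01  9.272e-01 -0.000e+00  1.000e-04] [1.20862061 0.00664634 0.00267453]
[278.04184736 242.31428558] [array([277.8, 266.9]), array([277.9, 245.9])]
```

View pics/w6c.png

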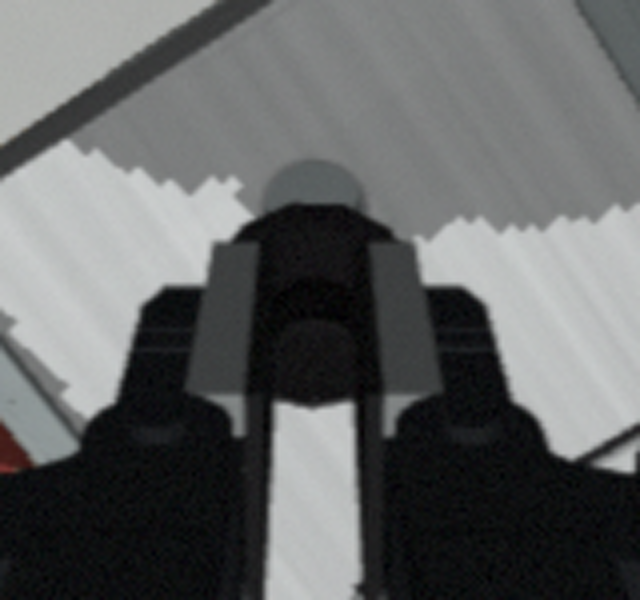

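The crop shows the hole's upper arc at x 263–362, top at y 158, so its centre is near pixel (278.1,242), on the tool axis as predicted.

step_arm:
  motion:
    - {"offset": [0,0,0.003],"twist": 0}
    - {"offset": [0,0,0.006],"twist": 0}
    - {"offset": [0,0,0.009],"twist": 0}
    - {"offset": [0,0,0.012],"twist": 0}
    - {"offset": [0,0,0.012],"twist": 0}

```text
time: 11.2
eef_pos: [0.4787, -0.2491, 0.0952]
tcp_rot: [0.374, 0.927, 0.0, -0.001]
contact_force: [0.4, 0.1, -0.3]
opening: 0.105
finger_force: 29.4
```

step_arm:
  motion:
    - {"offset": [0,0,0.002],"twist": 0}
    - {"offset": [0,0,0.004],"twist": 0}
    - {"offset": [0,0,0.006],"twist": 0}
    - {"offset": [0,0,0.008],"twist": 0}
    - {"offset": [0,0,0.009],"twist": 0}
    - {"offset": [0,0,0.009],"twist": 0}

```text
time: 11.8
eef_pos: [0.4789, -0.2493, 0.0865]
tcp_rot: [0.374, 0.927, 0.0, -0.0]
contact_force: [-1.1, 0.4, -0.0]
opening: 0.104
finger_force: 29.4
```

step_arm:
  motion:
    - {"offset": [0,0,0.001],"twist": 0}
    - {"offset": [0,0,0.002],"twist": 0}
    - {"offset": [0,0,0.003],"twist": 0}
    - {"offset": [0,0,0.003],"twist": 0}

```text
time: 12.2
eef_pos: [0.4789, -0.2493, 0.0836]
tcp_rot: [0.374, 0.927, 0.0, -0.0]
contact_force: [-1.2, 1.1, 0.1]
opening: 0.102
finger_force: 29.5
```

step_arm:
  motion:
    - {"offset": [0,0,0.0007],"twist": 0}
    - {"offset": [0,0,0.0014],"twist": 0}
    - {"offset": [0,0,0.0014],"twist": 0}

```text
time: 12.5
eef_pos: [0.479, -0.2493, 0.0824]
tcp_rot: [0.374, 0.927, 0.0, -0.0]
contact_force: [-1.7, 1.3, 2.4]
opening: 0.104
finger_force: 29.6
```

step_arm:
  motion:
    - {"offset": [0,0,0.0005],"twist": 0}
    - {"offset": [0,0,0.0008],"twist": 0}
    - {"offset": [0,0,0.0008],"twist": 0}

```text
time: 12.8
eef_pos: [0.479, -0.2493, 0.082]
tcp_rot: [0.374, 0.927, 0.0, -0.0]
contact_force: [-4.0, 3.1, 4.5]
opening: 0.109
finger_force: 30.0
```

step_arm:
  motion:
    - {"offset": [0.0003,0,0],"twist": 0}
    - {"offset": [0.0006,0,0],"twist": 0}
    - {"offset": [0.0006,0,0],"twist": 0}

```text
time: 13.1
eef_pos: [0.4789, -0.2492, 0.0819]
tcp_rot: [0.374, 0.927, -0.0, 0.0]
contact_force: [-2.4, 2.0, 5.5]
opening: 0.107
finger_force: 29.9
```

step_arm:
  motion:
    - {"offset": [0,0,0],"twist": 0}
    - {"offset": [0,0,0],"twist": 0}
    - {"offset": [0,0,0],"twist": 0}
    - {"offset": [0,0,-0.01],"twist": 0}
    - {"offset": [0,0,-0.025],"twist": 0}
    - {"offset": [0,0,-0.04],"twist": 0}
    - {"offset": [0,0,-0.04],"twist": 0}
    - {"offset": [0,0,-0.04],"twist": 0}
  gripper: 0.04

```text
time: 13.9
eef_pos: [0.4792, -0.2494, 0.1229]
tcp_rot: [0.374, 0.927, -0.0, 0.001]
contact_force: [0.0, 0.0, -1.6]
opening: 0.464
finger_force: 0.0
```

```bash
python3 - <<'E'
from h import *
import pickle
s=ctrl.get_state();c=ctrl.calibration("wrist");im=ctrl.read_camera("wrist")
pickle.dump((s,c),open("w7.pkl","wb"));cv2.imwrite("pics/w7.png",im)
print(np.round(s["eef_pos"],4),np.round(s["tcp_rot"],4),s["contact_force"])
print([proj(c,(.479,-.2493,z)).round(1) for z in(.066,.0695,.081)])
cv2.imwrite("pics/w7c.png",cv2.resize(im[190:340,200:360],None,fx=4,fy=4,interpolation=cv2.INTER_CUBIC))
E
```

```text
[ 0.4792 -0.2494  0.1229] [ 3.744e-01  9.273e-01 -4.000e-04  1.200e-03] [ 0.03741412  0.03036246 -1.55595513]
[array([277.7, 233.1]), array([277.7, 235.2]), array([277.7, 242.7])]
```

View pics/w7c.png

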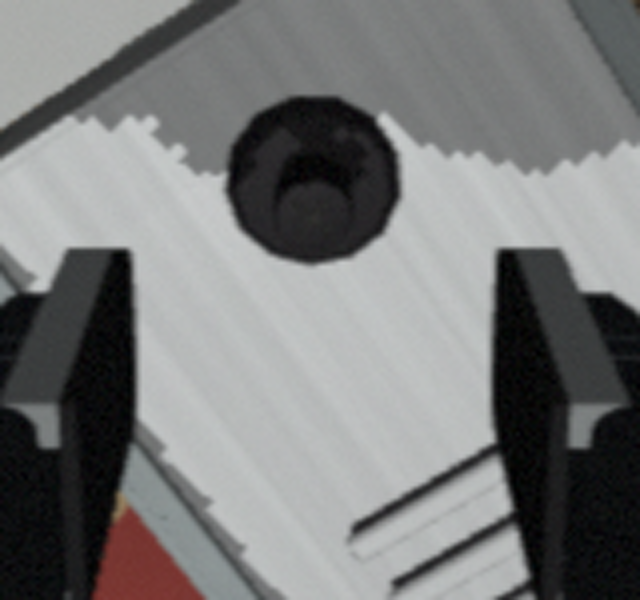

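The crop shows the head centred at pixel (278.3,235.0) and the pin top at (278.5,242), matching a seated head at 69.5 mm with the pin fully up. Now I close the gripper and press the pin.

step_arm:
  motion:
    - {"offset": [0,0,0.005],"twist": 0}
    - {"offset": [0,0,0.01],"twist": 0}
    - {"offset": [0,0,0.015],"twist": 0}
    - {"offset": [0,0,0.02],"twist": 0}
    - {"offset": [0,0,0.024],"twist": 0}
    - {"offset": [0,0,0.026],"twist": 0}
    - {"offset": [0,0,0.028],"twist": 0}
    - {"offset": [0,0,0.028],"twist": 0}
  gripper: 0.0

```text
time: 14.75
eef_pos: [0.4786, -0.2489, 0.0934]
tcp_rot: [0.374, 0.927, 0.0, -0.0]
contact_force: [-0.3, 0.6, 0.5]
opening: 0.001
finger_force: 0.0
```

step_arm:
  motion:
    - {"offset": [0,0,0.001],"twist": 0}
    - {"offset": [0,0,0.002],"twist": 0}
    - {"offset": [0,0,0.003],"twist": 0}
    - {"offset": [0,0,0.003],"twist": 0}

```text
time: 15.15
eef_pos: [0.4789, -0.2492, 0.0915]
tcp_rot: [0.374, 0.927, -0.0, 0.0]
contact_force: [-1.4, 0.8, 5.1]
opening: -0.002
finger_force: 2.4
```

step_arm:
  motion:
    - {"offset": [0,0,0.0007],"twist": 0}
    - {"offset": [0,0,0.0014],"twist": 0}
    - {"offset": [0,0,0.002],"twist": 0}
    - {"offset": [0,0,0.002],"twist": 0}

```text
time: 15.55
eef_pos: [0.479, -0.2492, 0.0904]
tcp_rot: [0.374, 0.927, -0.0, 0.0]
contact_force: [-3.1, 3.1, 8.8]
opening: 0.002
finger_force: 4.9
```

step_arm:
  motion:
    - {"offset": [0,0,0.0007],"twist": 0}
    - {"offset": [0,0,0.0014],"twist": 0}
    - {"offset": [0,0,0.002],"twist": 0}
    - {"offset": [0,0,0.002],"twist": 0}

```text
time: 15.95
eef_pos: [0.479, -0.2492, 0.0886]
tcp_rot: [0.374, 0.927, -0.0, -0.0]
contact_force: [-3.5, 2.1, 11.6]
opening: -0.003
finger_force: 5.3
```

step_arm:
  motion:
    - {"offset": [0,0,0.0007],"twist": 0}
    - {"offset": [0,0,0.0014],"twist": 0}
    - {"offset": [0,0,0.0021],"twist": 0}
    - {"offset": [0,0,0.0028],"twist": 0}
    - {"offset": [0,0,0.003],"twist": 0}

```text
time: 16.45
eef_pos: [0.479, -0.2492, 0.0858]
tcp_rot: [0.374, 0.927, -0.0, -0.0]
contact_force: [-5.2, 2.8, 12.4]
opening: -0.0
finger_force: 6.1
```

step_arm:
  motion:
    - {"offset": [0.0003,0,0.0007],"twist": 0}
    - {"offset": [0.0005,0,0.0014],"twist": 0}
    - {"offset": [0.0005,0,0.002],"twist": 0}
    - {"offset": [0.0005,0,0.002],"twist": 0}

```text
time: 16.85
eef_pos: [0.479, -0.2492, 0.0841]
tcp_rot: [0.374, 0.927, -0.0, 0.0]
contact_force: [-3.3, 3.2, 12.4]
opening: -0.0
finger_force: 6.3
```

step_arm:
  motion:
    - {"offset": [0.0002,0,0.0007],"twist": 0}
    - {"offset": [0.0003,0,0.0014],"twist": 0}
    - {"offset": [0.0003,0,0.002],"twist": 0}
    - {"offset": [0.0003,0,0.002],"twist": 0}

```text
time: 17.25
eef_pos: [0.479, -0.2492, 0.0824]
tcp_rot: [0.374, 0.927, -0.0, 0.001]
contact_force: [-3.5, 3.3, 13.3]
opening: -0.0
finger_force: 6.6
```

step_arm:
  motion:
    - {"offset": [0.0001,0,0.0007],"twist": 0}
    - {"offset": [0.0002,0,0.0014],"twist": 0}
    - {"offset": [0.0002,0,0.0018],"twist": 0}
    - {"offset": [0.0002,0,0.0018],"twist": 0}

```text
time: 17.65
eef_pos: [0.4789, -0.2492, 0.0808]
tcp_rot: [0.374, 0.927, -0.0, 0.001]
contact_force: [-3.6, 2.5, 13.7]
opening: 0.0
finger_force: 7.0
```

step_arm:
  motion:
    - {"offset": [0,0,0.0005],"twist": 0}
    - {"offset": [0,0,0.001],"twist": 0}
    - {"offset": [0,0,0.001],"twist": 0}

```text
time: 17.95
eef_pos: [0.4789, -0.2492, 0.0799]
tcp_rot: [0.374, 0.927, -0.0, 0.001]
contact_force: [-3.7, 3.1, 13.7]
opening: -0.0
finger_force: 7.2
```

step_arm:
  motion:
    - {"offset": [0,0,0.0005],"twist": 0}
    - {"offset": [0,0,0.001],"twist": 0}
    - {"offset": [0,0,0.001],"twist": 0}

```text
time: 18.25
eef_pos: [0.479, -0.2492, 0.0791]
tcp_rot: [0.374, 0.927, -0.0, 0.001]
contact_force: [-5.4, 2.7, 15.1]
opening: 0.002
finger_force: 7.8
```

step_arm:
  motion:
    - {"offset": [0,0,0.0005],"twist": 0}
    - {"offset": [0,0,0.0008],"twist": 0}
    - {"offset": [0,0,0.0008],"twist": 0}

```text
time: 18.55
eef_pos: [0.479, -0.2492, 0.0788]
tcp_rot: [0.374, 0.927, -0.0, 0.001]
contact_force: [-5.9, 3.1, 18.4]
opening: 0.005
finger_force: 9.0
```

step_arm:
  motion:
    - {"offset": [0,0,0.0003],"twist": 0}
    - {"offset": [0,0,0.0003],"twist": 0}

```text
time: 18.75
eef_pos: [0.479, -0.2492, 0.0786]
tcp_rot: [0.374, 0.927, -0.0, 0.001]
contact_force: [-5.8, 3.0, 18.9]
opening: -0.0
finger_force: 9.4
```

step_arm:
  motion:
    - {"offset": [0,0,-0.002],"twist": 0}
    - {"offset": [0,0,-0.006],"twist": 0}
    - {"offset": [0,0,-0.015],"twist": 0}
    - {"offset": [0,0,-0.03],"twist": 0}
    - {"offset": [0,0,-0.045],"twist": 0}
    - {"offset": [0.0,0,-0.06],"twist": 0}
    - {"offset": [0,-0.03,-0.08],"twist": 0}
    - {"offset": [0,-0.06,-0.08],"twist": 0}
    - {"offset": [0,-0.09,-0.08],"twist": 0}
    - {"offset": [0,-0.09,-0.08],"twist": 0}
    - {"offset": [0,-0.09,-0.08],"twist": 0}

```text
time: 19.85
eef_pos: [0.4155, -0.3134, 0.1556]
tcp_rot: [0.375, 0.927, -0.0, 0.001]
contact_force: [0.6, 0.8, -0.4]
opening: 0.003
finger_force: 0.0
```

```bash
python3 - <<'E'
from h import *
s=ctrl.get_state();c=ctrl.calibration("wrist");im=ctrl.read_camera("wrist")
print(np.round(s["eef_pos"],4),s["contact_force"])
p=proj(c,(.479,-.2493,.0695));print(p,proj(c,(.479,-.2493,.081)));x,y=max(50,int(p[0])),max(40,int(p[1]))
cv2.imwrite("pics/w8c.png",cv2.resize(im[y-40:y+60,x-50:x+50],(500,500),interpolation=cv2.INTER_CUBIC))
E
```

```text
[ 0.4155 -0.3134  0.1556] [ 0.60855849  0.75288836 -0.41919468]
[413.70514948 219.86088221] [420.59891261 225.43769624]
```

View pics/w8c.png

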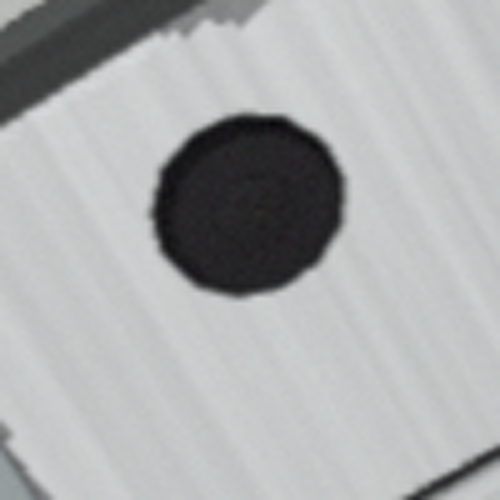

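The crop shows the head flat on the cover, centred at crop (250,205), i.e. pixel about (413,221) against a predicted (413.7,219.9). The pin is flush with no standing shadow, and nothing touches the robot.

```bash
python3 -c "
from plant import ctrl
print(ctrl.sign_off())"
```

```text
the job is handed in; nothing more can be done
None
```

The job is handed in: the cover is home with the holes lined up, the large rivet is seated flat and its pin was then pressed flush. The highest push I read was about 20 N, the small rivets stayed in their block, and it took about 20 s of the 64 s allowed.

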